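Check a spigot on the go/no-go gauge

TASK

Three turned spigots stand on the bench; only one is in tolerance: its shank drops into the green go groove of the limit gauge but is stopped by the red no-go groove. Check that spigot on the gauge, first all the way down into the green groove, then resting square across the mouth of the red groove, and then stand it upright in the gauge's white tray and let go. Leave the other two spigots standing where they are.

Things in the scene. Friction and masses are not known exactly. Their poses are not given: they have to be found in the camera images.
- gauge: Fixed gauge on a 94 (x) x 216 (y) mm plate. Origin: plate centre on the bench; x along the grooves, z up. Block x -35..35, top z 36 mm, with two grooves, floors z 16, open at both ends: green go groove 48 mm wide, centre y -24, walls 12 and 10 thick; red no-go groove 24 wide, centre y -80, walls 10 and 12. White square tray, 76 mm inside, walls 4, centre (0, 62), floor z 12, rim z 24.
- spigot_narrow: Loose turned aluminium spigot standing upright: bare round shank 20 mm in diameter, 30 mm tall (too thin: it would drop into both grooves); from its middle rises a dark knurled round grip, 14 mm in diameter, 38 mm tall; 68 mm tall in all. Origin: centre of its foot (underside); z up along its axis.
- spigot_medium: Loose turned aluminium spigot standing upright: bare round shank 36 mm in diameter, 30 mm tall (foot chamfered 1.5 mm; the one in tolerance: it drops into the green groove and is stopped by the red one); from its middle rises a dark knurled round grip, 14 mm in diameter, 38 mm tall; 68 mm tall in all. Origin: centre of its foot (underside); z up along its axis.
- spigot_wide: Loose turned aluminium spigot standing upright: bare round shank 56 mm in diameter, 30 mm tall (too thick for either groove); from its middle rises a dark knurled round grip, 14 mm in diameter, 38 mm tall; 68 mm tall in all. Origin: centre of its foot (underside); z up along its axis.
Mind the look-alikes: they are no part of the job. Leave any orange or purple look-alike of the spigot_medium alone.

How it is judged:
By the outcome, as a careful person would: the job done as asked, in the order asked, and still so for the second after the job is handed in, with the robot touching nothing.
It also fails if it takes over 45 s, if anything falls off the work surface, if the arm or the gripper's body presses on something with over 40 N, if the wrist force passes 120 N, or if a joint passes its speed limit or range.

ROBOT

A 7-joint arm with a two-finger parallel gripper is mounted at the origin on a cart in front of the work surface, level with it; the furniture and walls round the work are solid. World frame = base frame: x ahead of the robot, y to its left, z up, the work surface at z = 0. Lengths are in mm, angles in rad, forces in N, time in s.
With the tool pointing down it reaches from about 425 to 975 mm from the base axis. Payload 16.7 kg.
Tool frame: the origin (TCP) lies on the centre line of the jaws, within the pads' length; the fingertips stand 8 mm ahead of it and the grasp point (between the pads) lies 11 mm behind it; z points along the fingers, x is the direction in which the jaws open and shut, and the axes are right-handed (so a half turn about z gives the same grasp; the last joint's range is limited). The gripper opens to 85 mm and grips with 20 to 120 N. Pads are 22 mm wide; open, the fingers measure 114 mm over their backs; the gripper's body (76 mm by 85 mm) begins 54 mm behind the grasp point. The pads swing forward as they close: fully open they stand 13 mm farther back than shut.
Start: joints at [0.996, 0.426, 0.074, 1.606, -0.034, 1.111, -0.067], TCP at [278.774, -614.705, 239.302] pointing down, gripper open.
Joint ranges: [-2.85, 2.85], [-0.5, 2.14], [-1.23, 1.37], [0.21, 2.46], [-1.02, 4.16], [0.16, 2.05], [-2.73, 2.73]. Speed limits (rad/s): [1.89, 1.89, 2.39, 2.39, 3.01, 3.01, 3.01].

INTERFACE

Orientations are given as a unit quaternion [x, y, z, w].
In Python, from bench import r gives the robot as it stands. The module is installed in compiled form; this text tells all that it offers.
- The arm moves only by the tool step_arm, never from a script. Its argument "deltas" is one flat list of numbers, 7 for each row, row after row: the shift along the tool's x, y, z in mm, then the turn, a rotation vector about the tool's x, y, z in degrees, then the finger opening in mm, from 0 to 85.4. A call has 1 to 8 rows; each row shifts and turns the commanded pose from where the row before left it, along the tool's axes as they then stand; what a row does not reach is not made up. A row lasts 1/10 s, in which the tool goes at most 50 mm and 8.59 degrees, less where a joint would pass 70% of its speed; a pose out of reach is approached as far as the arm can. A call is refused whole if a number of a shift passes 50 or a number of a turn 8.59, either way. A call with a gripper value outside its range is refused whole. The fingers move at their own pace and stop on an object; "force" is the grip in N (left out, the last holds). Time passes only in rows, so rows that do not move let the fingers close. It gives the time, the measured TCP pose, the force and the opening at its end, in the units of the state.
- r.sense(): the state, without advancing time (a new reading comes with each control period).
- r.read_camera(name): name is "scene" or "top" or "wrist"; returns the picture (384x512x3 uint8, red, green, blue); there is no depth.
- r.calibration(name): a dict with "fx", "fy", "cx", "cy" (pixels), "k1" (the pictures are not rectified: a ray, as slopes to the right and down, at radius r is drawn at 1 + k1 r^2 times it, then the intrinsics apply), "world_from_camera" (4x4, takes a point from camera to world coordinates). Camera axes: x right, y down, z forward; pixel columns grow to the right and rows downward; lengths in mm; the calibration is good to about 2 mm. A picture is of the moment at which its call begins: read the wrist's pose just before it. calibration takes no time and is no camera call; for the wrist camera it gives the pose at the moment of the call.
- r.sign_off(): hands the job in, once; it reports no verdict.
Trained networks look in the newest picture that a camera, given by its name, has taken for a name from the list of things; names that differ only in an ending like _2 or _b are one class to them, and where a whole thing is asked for, a point or a joint stands for the part that bears it (a point fixed in the world has none). Each returns a list of dicts, best first, with "score" (0 to 1); they miss things now and then, are a little off and sometimes report something else, mostly with a low value. They report only what shows in the picture. A call takes as long as a camera call. They do not tell look-alikes from the thing itself.
- r.search_frame(camera, query): "point" ([column, row] in pixels, amid what is visible of it).
- r.silhouettes(camera, query): "region" (384x512 bool, what is visible of it) and "point" ([column, row] in pixels, amid what is visible of it).
The state is a dict: "t": time; "q": joint angles; "joint_vel": joint speeds; "tau": joint torques, N m; "ee_pos": TCP position; "orientation": TCP orientation; "force": force on the tool from outside, world axes, zero at the start; "moment": the same for the moment, N m; "finger_gap": finger opening in mm.
Only numpy, scipy, OpenCV 4.12 (cv2) and the standard library are available. Lean on these libraries where they do the work, as an engineer would, in place of code of your own. Each camera call takes 0.05 s, during which the arm holds its last target. There are 200 camera calls.

## Working session

There is one attempt and no reset: what is moved stays moved. The work goes in short steps, Python scripts to look and compute and a tool call to move; the robot and the scene stay as the last step left them, time stands still between calls to the robot, and variables do not carry over. Pictures are saved under pics/ and viewed, about 8 in all and at most 12, crops included, and the job is handed in when it is done.

Besides the shell and the picture viewer there is one more tool, called after "Call:" as name(argument=value, ...) on one line, values as JSON. step_arm: Moves the arm, as the interface text tells. Its arguments: {"type":"object","properties":{"deltas":{"type":"array"},"force":{"type":"number"}},"required":["deltas"]}

```bash
mkdir -p pics; cat > h.py <<'E'
import numpy as np,cv2
from bench import r
def cam(n):
    im=r.read_camera(n); return im
def ray(c,uv):
    d=np.array([(uv[0]-c['cx'])/c['fx'],(uv[1]-c['cy'])/c['fy']]);s=d.copy()
    for _ in range(20): s=d/(1+c['k1']*(s@s))
    M=np.array(c['world_from_camera']);return M[:3,3],M[:3,:3]@np.array([s[0],s[1],1])
def at(c,uv,z):
    o,d=ray(c,uv);return o+d*(z-o[2])/d[2]
def proj(c,p):
    M=np.array(c['world_from_camera']);q=M[:3,:3].T@(np.array(p)-M[:3,3]);s=q[:2]/q[2];s=s*(1+c['k1']*(s@s))
    return np.array([s[0]*c['fx']+c['cx'],s[1]*c['fy']+c['cy']])
def save(n,im,k=1):
    cv2.imwrite('pics/'+n,cv2.resize(im[...,::-1],None,fx=k,fy=k,interpolation=cv2.INTER_CUBIC))
E
python3 - <<'E'
from h import *
ims=[cam('scene'),cam('top')]
save('a.png',np.vstack(ims),0.78)
save('top.png',ims[1],1.5)
np.save('top.npy',ims[1])
for n in('top','scene'):
  c=r.calibration(n);print(n,np.round(np.array(c['world_from_camera']),2).tolist(),c['fx'],c['k1'])
  for q in('spigot_narrow','spigot_medium','spigot_wide','gauge'):
    for d in r.silhouettes(n,q):print(n,q,round(d['score'],2),np.round(d['point']),d['region'].sum(),at(c,d['point'],30).round())
s=r.sense();print(s['t'],s['ee_pos'],s['orientation'],s['force'])
E
```

```text
top [[0.03, -0.98, 0.22, 228.56], [-1.0, -0.03, 0.0, -75.8], [0.0, -0.22, -0.98, 1144.27], [0.0, 0.0, 0.0, 1.0]] 464.55781785252407 0.039099045211022886
top spigot_medium 0.74 [277. 202.] 153 [ 452. -115.   30.]
top spigot_medium 0.65 [311. 201.] 163 [ 458. -197.   30.]
top spigot_medium 0.54 [275. 232.] 158 [ 377. -110.   30.]
top spigot_wide 0.85 [282. 162.] 452 [ 554. -126.   30.]
top gauge 0.73 [184. 178.] 3125 [506. 118.  30.]
scene [[-0.77, -0.38, 0.51, -118.48], [-0.63, 0.46, -0.62, 678.06], [0.0, -0.8, -0.6, 760.93], [0.0, 0.0, 0.0, 1.0]] 461.78375411600956 0.038124788924653145
scene spigot_narrow 0.47 [315. 168.] 132 [ 468. -287.   30.]
scene spigot_narrow 0.31 [257. 185.] 404 [ 543. -116.   30.]
scene spigot_medium 0.77 [304. 213.] 250 [ 373. -100.   30.]
scene spigot_medium 0.62 [302. 184.] 233 [ 450. -197.   30.]
scene spigot_medium 0.53 [282. 200.] 249 [ 448. -107.   30.]
scene spigot_wide 0.55 [258. 186.] 331 [ 540. -116.   30.]
scene gauge 0.87 [205. 238.] 2786 [500. 128.  30.]
0.5 [ 278.76500971 -614.69151985  239.28251033] [ 8.40538150e-01 -5.41752357e-01 -3.67563871e-05 -3.17059734e-05] [-0.15463256  0.02247515 -0.21481064]
```

```bash
python3 - <<'E'
from h import *
im=np.load('top.npy'); save('crop.png',im[130:270,120:360],3.3)
E
```

```text
(no output)
```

View pics/a.png

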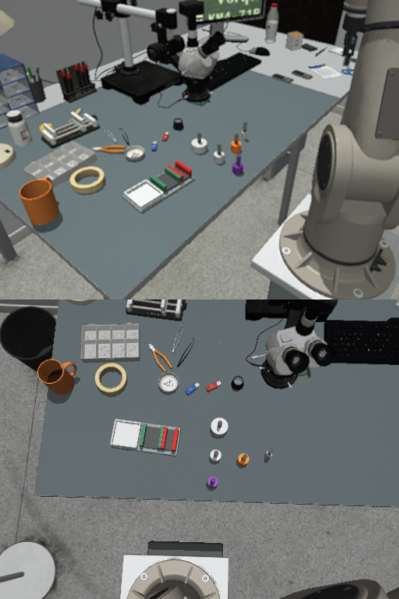

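View pics/crop.png

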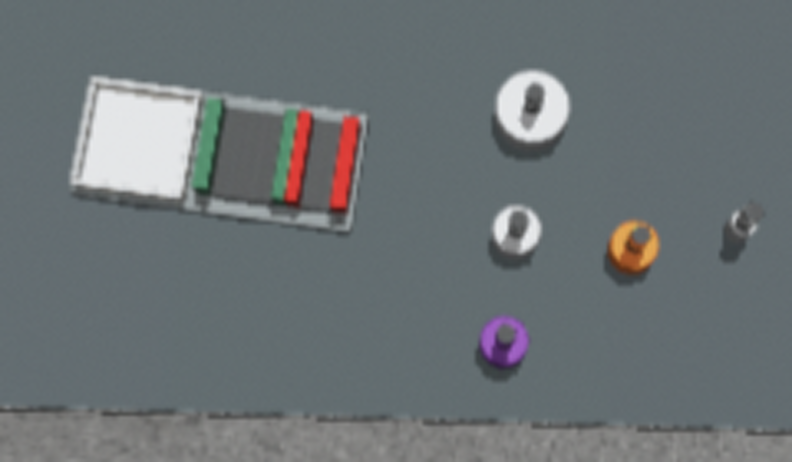

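The in-tolerance candidates in the top picture are: bare aluminium at (276,200), orange at (312,205), purple at (273,233), wide at (281,162) and narrow at (345,197). Only (276,200) is uncoloured with a mid-size shank, so it is spigot_medium, at about world (452,-115). The crop confirms this. I'll move closer now.

Call:
step_arm(deltas=[-45,-10,0,0,0,8.13,45,-45,-15,0,0,0,8.13,45,-45,-20,0,0,0,8.13,45,-48,-15,0,0,0,0,45,-48,-15,0,0,0,0,45,-48,-15,0,0,0,0,45,-48,-15,0,0,0,0,45,-48,-15,0,0,0,0,45])

```text
t: 1.3
ee_pos: [358.6, -234.9, 239.7]
orientation: [0.708, -0.706, 0.0, -0.0]
force: [2.1, -0.4, 0.2]
finger_gap: 44.9
```

Call:
step_arm(deltas=[-45,-15,0,0,0,0,45,-45,-15,0,0,0,0,45,-40,-10,0,0,0,0,45,-30,-10,0,0,0,0,45,0,0,0,0,0,0,45])

```text
t: 1.8
ee_pos: [409.1, -73.0, 239.8]
orientation: [0.71, -0.704, 0.0, -0.001]
force: [-0.3, -1.1, 0.8]
finger_gap: 45.0
```

```bash
cat > look.py <<'E'
from h import *
import sys
c=r.calibration('wrist');im=cam('wrist');np.save('w.npy',im);import pickle;pickle.dump(c,open('wc.pkl','wb'))
save(sys.argv[1]+'.png',im,1.5)
for q in('spigot_medium','spigot_wide','gauge'):
    for d in r.silhouettes('wrist',q):print(q,round(d['score'],2),np.round(d['point']),d['region'].sum(),at(c,d['point'],30).round())
s=r.sense();print(s['t'],s['ee_pos'].round(1),s['orientation'].round(4),s['force'].round(1),s['finger_gap'])
print(np.round(np.array(c['world_from_camera']),2).tolist())
E
python3 look.py w1
```

```text
spigot_medium 0.87 [284. 190.] 868 [ 380. -104.   30.]
spigot_medium 0.84 [296. 117.] 902 [ 461. -113.   30.]
spigot_wide 0.94 [306.  23.] 2564 [ 553. -119.   30.]
gauge 0.64 [95. 63.] 16750 [515.  95.  30.]
2.0 [407.7 -77.5 239.3] [ 7.076e-01 -7.067e-01  0.000e+00  1.000e-04] [0.9 0.4 0.2] 44.682592872628575
[[0.01, -0.95, -0.3, 485.75], [-1.0, -0.01, -0.0, -73.11], [-0.0, 0.3, -0.95, 373.31], [0.0, 0.0, 0.0, 1.0]]
```

View pics/w1.png

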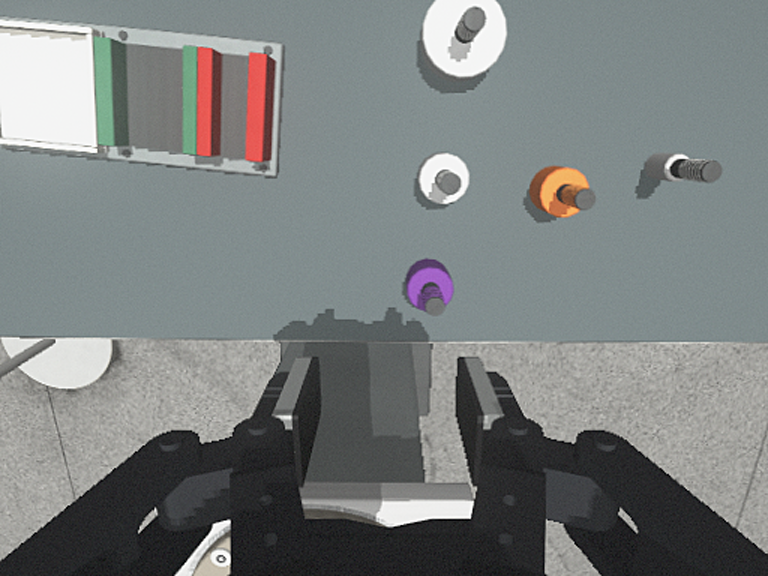

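The wrist view agrees: target at (296,120), bare aluminium, between wide (309,23), orange (374,128) and purple (287,190). The gauge's coloured walls are fully visible. Next I'll fit the gauge pose to the coloured walls and the spigot position to its shank and grip tops.

```bash
cat > fit.py <<'E'
from h import *
import pickle
from scipy.optimize import minimize
def masks(im):
    h=cv2.cvtColor(im,cv2.COLOR_RGB2HSV).astype(int);H,S,V=h[...,0],h[...,1],h[...,2]
    red=((H<5)|(H>174))&(S>150)&(V>60); gr=(H>45)&(H<85)&(S>90)&(V>40)
    return red,gr
W=[(0,12,1),(-58,-48,1),(-68,-58,0),(-104,-92,0)]
def render(c,p,K=4):
    out=[np.zeros((384*K,512*K),np.uint8) for _ in range(2)]
    ca,sa=np.cos(p[2]),np.sin(p[2])
    for a,b,g in W:
        P=[]
        for z in(16,36):
            for x in(-35,35):
                for y in(a,b):P.append(proj(c,[p[0]+ca*x-sa*y,p[1]+sa*x+ca*y,z]))
        hull=cv2.convexHull(((np.array(P)+.5)*K).astype(np.float32)).round().astype(np.int32)
        cv2.fillConvexPoly(out[g],hull,1);cv2.fillConvexPoly(out[1-g],hull,0)
    return [cv2.resize(o.astype(np.float32),(512,384),interpolation=cv2.INTER_AREA) for o in out]
def fit(c,im,p0):
    m=[x.astype(np.float32) for x in masks(im)]
    R=render(c,p0);box=cv2.dilate(((R[0]+R[1])>0).astype(np.uint8),np.ones((41,41)))
    m=[x*box for x in m]
    f=lambda v:sum(np.abs(a-b).sum() for a,b in zip(m,render(c,[v[0],v[1],v[2]/300])))
    best=min((minimize(f,[p0[0]+dx,p0[1]+dy,(p0[2]+da)*300],method='Nelder-Mead',options=dict(initial_simplex=None,xatol=.05,fatol=.3)) for dx in(-5,5) for dy in(-5,5) for da in(-.04,.04)),key=lambda s:s.fun)
    v=best.x;return [v[0],v[1],v[2]/300],best.fun,m[0].sum(),m[1].sum()
if __name__=='__main__':
    c=pickle.load(open('wc.pkl','rb'));im=np.load('w.npy')
    print('wrist',fit(c,im,[510,120,-.08]))
    print('top',fit(r.calibration('top'),np.load('top.npy'),[510,120,-.08]))
    h=cv2.cvtColor(im,cv2.COLOR_RGB2HSV)
    roi=im[95:145,270:325]; b=(roi.min(2)>165).astype(np.uint8)
    ys,xs=np.nonzero(b);cn=max(cv2.findContours(b,0,2)[0],key=cv2.contourArea);hu=cv2.convexHull(cn)[:,0]
    (x,y),rad=cv2.minEnclosingCircle(hu);e=cv2.fitEllipse(hu);print(b.sum(),x,y,rad,e)
    print('shank',at(c,(x+270,y+95),30),at(c,(e[0][0]+270,e[0][1]+95),30))
    print(at(c,(299,122),68),'grip by eye')
    top=np.load('top.npy');ct=r.calibration('top')
    roi=top[185:215,262:292];b=(roi.min(2)>150).astype(np.uint8);hu=cv2.convexHull(max(cv2.findContours(b,0,2)[0],key=cv2.contourArea))[:,0];(x,y),rad=cv2.minEnclosingCircle(hu);print('top shank',rad,at(ct,(x+262,y+185),30))
E
python3 fit.py
```

```text
wrist ([np.float64(516.0983539321537), np.float64(113.76677748221933), np.float64(-0.11649177289423766)], np.float64(3231.875), np.float32(1457.0), np.float32(37.0))
top ([np.float64(516.0060454498077), np.float64(115.57472898374917), np.float64(-0.11792389185507426)], np.float64(202.25), np.float32(249.0), np.float32(189.0))
652 25.784696578979492 23.384342193603516 16.80720329284668 ((25.870906829833984, 23.470754623413086), (32.93063735961914, 33.46709060668945), 42.392181396484375)
shank [ 459.60519508 -113.07431706   30.        ] [ 459.51600157 -113.16989788   30.        ]
[ 459.16589529 -111.84650913   68.        ] grip by eye
top shank 7.280210018157959 [ 459.1779906  -112.02141788   30.        ]
```

Call:
step_arm(deltas=[18,-26,0,0,0,0,45,17,-26,20,0,0,0,45,0,0,45,0,0,0,45,0,0,45,0,0,0,45,0,0,0,0,0,0,45])

```text
t: 2.5
ee_pos: [456.6, -112.2, 125.0]
orientation: [0.707, -0.707, -0.004, 0.002]
force: [-0.0, 0.7, 0.2]
finger_gap: 45.2
```

```bash
python3 - <<'E'
import fit;from fit import *
c=pickle.load(open('wc.pkl','rb'));im=np.load('w.npy')
for u,v in((104/1.5,90/1.5),(190/1.5,90/1.5),(119/1.5,100/1.5),(205/1.5,100/1.5),(260/1.5,100/1.5)):
    px=im[int(v),int(u)];print(px,cv2.cvtColor(px[None,None],cv2.COLOR_RGB2HSV)[0,0])
def masks(im):
    i=im.astype(int);R,G,B=i[...,0],i[...,1],i[...,2]
    return (R>1.6*G)&(R>1.6*B)&(R>70),(G>1.3*R)&(G>1.15*B)&(G>40)
fit.masks=masks
m=masks(im);print(m[0].sum(),m[1].sum())
p=fit.fit(c,im,[516,115,-.117]);print(p)
R=render(c,p[0]);save('fit.png',np.vstack([np.hstack([im[10:130,:200]]),np.dstack([m[0]*255,m[1]*255,np.uint8(255*(R[0]+R[1]).clip(0,1))]).astype(np.uint8)[10:130,:200]]),2.5)
print(r.sense()['ee_pos'])
E
```

```text
[122 173 141] [ 71  75 173]
[118 169 134] [ 69  77 169]
[82 91 85] [70 25 91]
[233  93  86] [  1 161 233]
[236  92  86] [  1 162 236]
2450 1423Traceback (most recent call last):
  File "<stdin>", line 10, in <module>
AttributeError: 'function' object has no attribute 'fit'
```

```bash
python3 - <<'E'
s=open('fit.py').read()
a=s.index('    h=cv2');b=s.index('W=[')
s=s[:a]+'''    i=im.astype(int);R,G,B=i[...,0],i[...,1],i[...,2]
    return (R>1.6*G)&(R>1.6*B)&(R>70),(G>1.2*R)&(G>1.1*B)&(G>40)
'''+s[b:]
open('fit.py','w').write(s)
E
python3 - <<'E'
from fit import *
c=pickle.load(open('wc.pkl','rb'));im=np.load('w.npy')
m=masks(im)
p=fit(c,im,[516,115,-.117]);print(p)
print('top',fit(r.calibration('top'),np.load('top.npy'),[516,115,-.117]))
R=render(c,p[0]);save('fit.png',np.vstack([im[10:130,:200],np.dstack([m[0]*255,m[1]*255,np.uint8(255*(R[0]+R[1]).clip(0,1))]).astype(np.uint8)[10:130,:200]]),2.5)
print(r.sense()['ee_pos'])
E
```

```text
([np.float64(515.5918700759113), np.float64(113.78411712939747), np.float64(-0.10681397829619828)], np.float64(1115.875), np.float32(2134.0), np.float32(1503.0))
top ([np.float64(516.2784845840756), np.float64(115.60435891383003), np.float64(-0.10103371491671495)], np.float64(89.4375), np.float32(297.0), np.float32(272.0))
[ 456.60545569 -112.18702477  125.00421243]
```

View pics/fit.png

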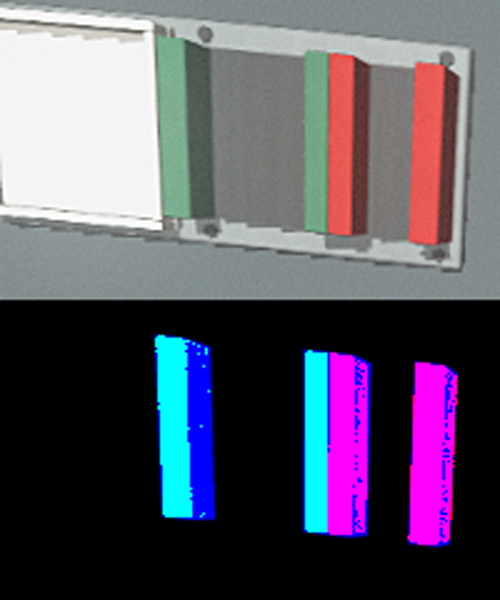

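The gauge model overlays the walls well, and the top camera fit agrees within 2 mm. The averaged pose is (516, 114.5), yaw -0.104. I'll go down to grasp the spigot.

Call:
step_arm(deltas=[0,0,35,0,0,0,45,0,0,30,0,0,0,45,0,0,10,0,0,0,45,0,0,0,0,0,0,45,0,0,0,0,0,0,45])

```text
t: 3.0
ee_pos: [461.0, -112.0, 56.0]
orientation: [0.708, -0.706, 0.001, -0.0]
force: [-0.1, -0.1, 0.7]
finger_gap: 44.9
```

Call:
step_arm(deltas=[0.5,1.5,13,0,0,0,45,0,0,0,0,0,0,45,0,0,0,0,0,0,5,0,0,0,0,0,0,5,0,0,0,0,0,0,5,0,0,0,0,0,0,5,0,0,0,0,0,0,5], force=60)

```text
t: 3.7
ee_pos: [459.2, -112.2, 42.5]
orientation: [0.708, -0.706, 0.001, -0.0]
force: [-2.6, -0.1, 12.6]
finger_gap: 12.3
```

Call:
step_arm(deltas=[0,0,-10,0,0,0,5,0,0,-20,0,0,0,5,0,0,-25,0,0,0,5,0,0,-25,0,0,0,5,0,0,0,0,0,0,5,0,0,0,0,0,0,5])

```text
t: 4.3
ee_pos: [458.8, -112.2, 122.3]
orientation: [0.708, -0.706, 0.001, -0.0]
force: [-0.8, -0.4, -1.8]
finger_gap: 12.3
```

```bash
python3 look.py w2
```

```text
spigot_medium 0.96 [260. 236.] 3815 [ 428. -114.   30.]
spigot_medium 0.75 [368. 208.] 2377 [ 451. -197.   30.]
spigot_medium 0.66 [253. 317.] 419 [ 351. -109.   30.]
spigot_wide 0.66 [270.  60.] 5535 [ 556. -121.   30.]
gauge 0.89 [ 55. 124.] 13005 [514.  33.  30.]
4.5 [ 458.1 -111.9  120.7] [ 7.080e-01 -7.062e-01 -6.000e-04  3.000e-04] [-0.2 -0.2 -0.9] 12.637302028309948
[[0.0, -0.95, -0.3, 535.45], [-1.0, -0.0, -0.0, -112.56], [0.0, 0.3, -0.95, 255.86], [0.0, 0.0, 0.0, 1.0]]
```

View pics/w2.png

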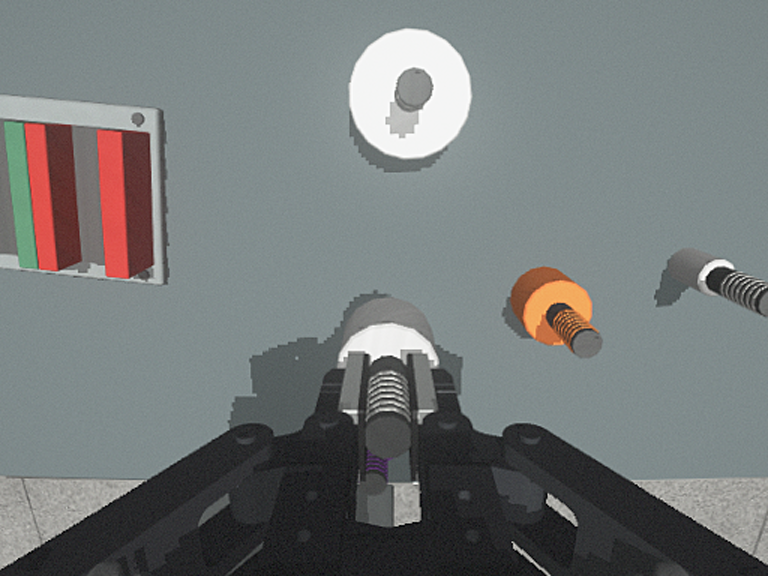

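The spigot is held: its grip is between the pads at (388,400), with the shank below at (390,345). The wide and narrow ones are untouched. I'll check its tilt and height in the hand against the model.

```bash
cat > tilt.py <<'E'
from h import *
import pickle
from scipy.optimize import minimize
from scipy.spatial.transform import Rotation as Ro
def sil(c,p,K=2):
    # p: foot centre x,y,z, tilt about world x,y (deg)
    o=np.zeros((384*K,512*K),np.uint8);R=Ro.from_euler('xy',p[3:],degrees=True).as_matrix()
    a=np.linspace(0,2*np.pi,40)
    for rad,z0,z1 in((18,0,30),(7,30,68)):
        P=[proj(c,np.array(p[:3])+R@[rad*np.cos(t),rad*np.sin(t),z]) for z in(z0,z1) for t in a]
        cv2.fillConvexPoly(o,cv2.convexHull(((np.array(P)+.5)*K).astype(np.float32)).round().astype(np.int32),1)
    return cv2.resize(o.astype(np.float32),(512,384),interpolation=cv2.INTER_AREA)
def run(tag):
    c=r.calibration('wrist');im=cam('wrist');d=r.silhouettes('wrist','spigot_medium');s=r.sense();e=s['ee_pos']
    g=max((x['region'] for x in d),key=lambda m:(m*sil(c,[e[0],e[1],e[2]-42,0,0])).sum())
    m=g.astype(np.float32)
    f=lambda v:np.abs(m-sil(c,v)).sum()
    p0=[e[0],e[1],e[2]-42,0,0]
    b=min((minimize(f,p0+np.array([0,0,dz,0,dt]),method='Nelder-Mead',options=dict(xatol=.05,fatol=.5,initial_simplex=p0+np.vstack([np.zeros(5),np.diag([4,4,6,5,5])])+np.array([0,0,dz,0,dt]))) for dz in(-5,5) for dt in(-6,6)),key=lambda q:q.fun)
    print('ee',e.round(1),'F',s['force'].round(1),'gap',s['finger_gap'],'t',s['t']);print('fit',b.x.round(1),'rel',(b.x[:3]-e).round(1),b.fun,'prior',f(p0),m.sum())
    S=sil(c,b.x);v=im.copy();v[...,0]=np.where((S>.5)!=(cv2.erode(S,np.ones((3,3)))>.5),255,v[...,0]);np.save('w.npy',im);pickle.dump(c,open('wc.pkl','wb'));save(tag+'.png',v,1.5)
if __name__=='__main__':
    import sys;run(sys.argv[1])
E
python3 tilt.py t1
```

```text
ee [ 458.2 -111.9  120.8] F [ 0.3  0.  -0.4] gap 12.502974573992296 t 4.6
fit [ 451.2 -112.5   55.4    0.    -8.6] rel [ -7.   -0.6 -65.4] 1129.0 prior 1751.25 3865.0
```

View pics/t1.png

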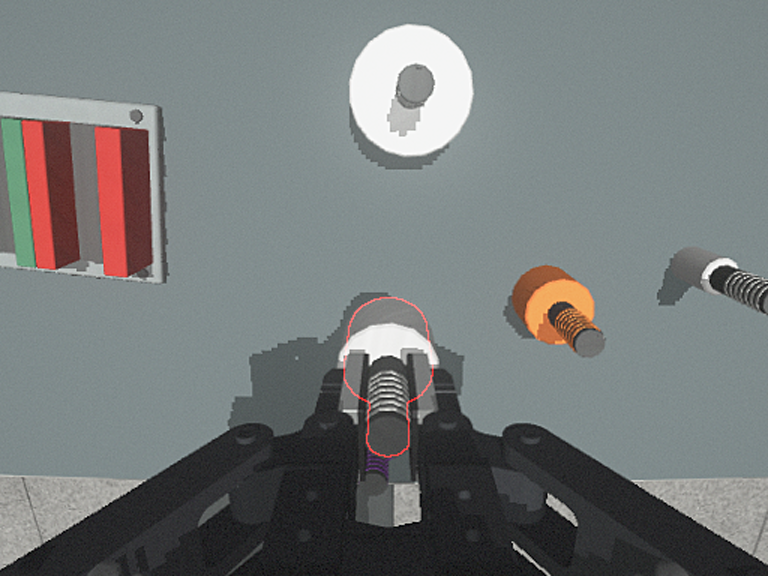

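```bash
python3 - <<'E'
from h import *;import pickle
from scipy.spatial.transform import Rotation as Ro
c=pickle.load(open('wc.pkl','rb'))
tcp=np.array([458.2,-111.9,120.8])
for off in(36,39,42):
  for t in(-6,-3,0,3,6):
    R=Ro.from_euler('y',t,degrees=True).as_matrix();gp=np.array([458.2,-111.9,120.8-off+50])
    P=lambda x,y,z:proj(c,gp+R@np.array([x,y,z-50]))*1.5
    print(off,t,'topfront',P(18,0,30)[1].round(),'footfront',P(18,0,0)[1].round(),'griptop c',P(0,0,68)[1].round(),'near',P(-7,0,68)[1].round(),'w',(P(0,-18,30)-P(0,18,30))[0].round())
E
```

```text
36 -6 topfront 328.0 footfront 289.0 griptop c 461.0 near 481.0 w 110.0
36 -3 topfront 329.0 footfront 295.0 griptop c 458.0 near 480.0 w 109.0
36 0 topfront 331.0 footfront 300.0 griptop c 455.0 near 478.0 w 109.0
36 3 topfront 333.0 footfront 306.0 griptop c 452.0 near 476.0 w 109.0
36 6 topfront 335.0 footfront 312.0 griptop c 449.0 near 473.0 w 109.0
39 -6 topfront 324.0 footfront 287.0 griptop c 454.0 near 474.0 w 108.0
39 -3 topfront 326.0 footfront 292.0 griptop c 451.0 near 472.0 w 108.0
39 0 topfront 328.0 footfront 298.0 griptop c 448.0 near 470.0 w 107.0
39 3 topfront 330.0 footfront 303.0 griptop c 445.0 near 468.0 w 107.0
39 6 topfront 332.0 footfront 309.0 griptop c 441.0 near 466.0 w 107.0
42 -6 topfront 321.0 footfront 284.0 griptop c 446.0 near 466.0 w 106.0
42 -3 topfront 322.0 footfront 290.0 griptop c 444.0 near 465.0 w 106.0
42 0 topfront 324.0 footfront 295.0 griptop c 441.0 near 463.0 w 105.0
42 3 topfront 326.0 footfront 301.0 griptop c 438.0 near 461.0 w 105.0
42 6 topfront 328.0 footfront 307.0 griptop c 435.0 near 458.0 w 105.0
```

Comparing features by hand: shank-top edge 322, foot edge 297, grip top 436/457. These match an upright spigot within about 2°, with the TCP about 42.5 mm above the foot. Next I'll carry it over the green groove at gauge (0,-24), which is about world (513.5, 90.6).

Call:
step_arm(deltas=[-25,-7,0,0,0,0,5,-35,-10,0,0,0,0,5,-35,-10,0,0,0,0,5,-35,-10,0,0,0,0,5,-35,-9,0,0,0,0,5,-25,-6,0,0,0,0,5,-12,-3,0,0,0,0,5,0,0,0,0,0,0,5])

```text
t: 5.4
ee_pos: [513.0, 91.6, 120.9]
orientation: [0.709, -0.705, -0.0, 0.0]
force: [0.1, 0.1, -1.6]
finger_gap: 12.2
```

```bash
cat > g.py <<'E'
from fit import *
c=r.calibration('wrist');im=cam('wrist');np.save('w.npy',im);pickle.dump(c,open('wc.pkl','wb'));s=r.sense()
print(s['t'],s['ee_pos'].round(1),s['orientation'].round(4))
import sys;save(sys.argv[1]+'.png',im,1.5)
E
python3 g.py g1
```

```text
5.45 [512.8  90.  120.9] [ 7.082e-01 -7.060e-01 -2.000e-04  4.000e-04]
```

View pics/g1.png

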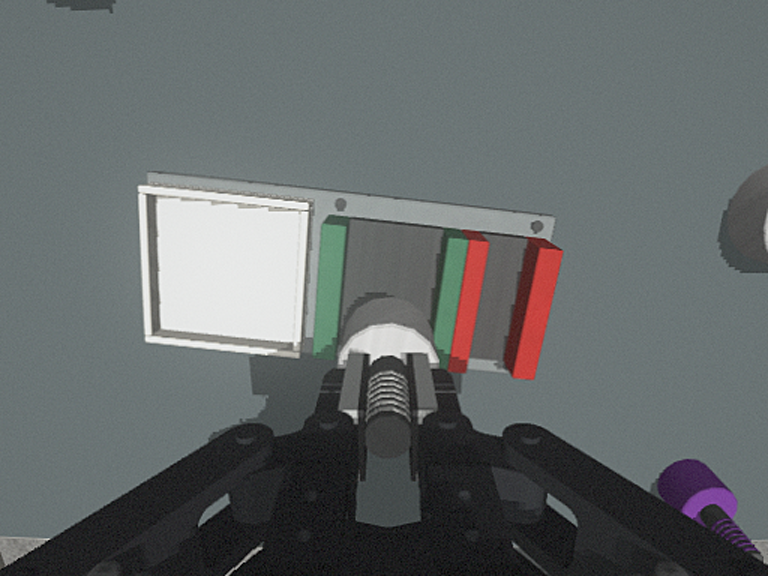

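```bash
cat > ls.py <<'E'
from h import *;import pickle
from scipy.optimize import least_squares
def solve(c,obs,p0=(516,114.5,-.104)):
    G=np.array([o[0] for o in obs],float);U=np.array([o[1] for o in obs])/1.5
    def f(p):
        ca,sa=np.cos(p[2]),np.sin(p[2])
        return np.ravel([proj(c,[p[0]+ca*g[0]-sa*g[1],p[1]+sa*g[0]+ca*g[1],g[2]])-u for g,u in zip(G,U)])
    s=least_squares(f,p0,x_scale=[1,1,.01],loss='soft_l1');print('prior resid',f(p0).round(1));print(s.x.round(4),s.fun.round(1));return s.x
E
python3 - <<'E'
from ls import *
c=pickle.load(open('wc.pkl','rb'))
p=solve(c,[((35,-104,36),(562,247)),((-35,-104,36),(534,380)),((35,-92,36),(531,238)),((-35,-92,36),(513,376)),((42,104,24),(139,186)),((-42,104,24),(146,344)),((35,-48,36),(448,231)),((35,-58,36),(466,232)),((35,-68,36),(488,235))])
for y in(-24,-80,62):print(y,p[0]-np.sin(p[2])*y,p[1]+np.cos(p[2])*y)
E
```

```text
prior resid [ 1.3  1.7  0.   0.6  5.5  5.9 -1.1  1.8 -3.  -1.3 -2.6 -0.9 -0.5  3.7
  1.6  4.6  0.9  4.1]
[ 5.170730e+02  1.148097e+02 -8.630000e-02] [ 0.7 -2.4  1.  -2.7  4.8  2.  -0.2 -1.3 -4.5 -0.3 -2.1  0.  -1.6  0.9
  0.6  1.5 -0.   0.9]
-24 515.0046688898326 90.89899442484914
-80 510.1784963405594 35.10734577987144
62 522.4162910190736 176.57902627249345
```

The corner fit gives the green centre at (515, 90.9), which agrees. Now lowering into the green groove.

Call:
step_arm(deltas=[-0.7,-1.2,20,0,0,0,5,0,0,20,0,0,0,5,0,0,12,0,0,0,5,0,0,3,0,0,0,5,0,0,3,0,0,0,5,0,0,1,0,0,0,5,0,0,0,0,0,0,5])

```text
t: 6.15
ee_pos: [514.6, 90.7, 62.8]
orientation: [0.708, -0.706, 0.0, -0.0]
force: [0.4, 0.5, -1.6]
finger_gap: 12.5
```

Call:
step_arm(deltas=[0,0,1.5,0,0,0,5,0,0,1,0,0,0,5,0,0,1,0,0,0,5,0,0,1,0,0,0,5,0,0,0,0,0,0,5])

```text
t: 6.65
ee_pos: [514.5, 90.9, 58.5]
orientation: [0.708, -0.706, 0.0, -0.0]
force: [-4.4, -1.0, 13.9]
finger_gap: 12.4
```

It made contact at TCP z 58.5, exactly 16+42.5, so it is seated on the green floor. I'll hold it briefly, lift, and go over the red groove.

Call:
step_arm(deltas=[0,0,0,0,0,0,5,0,0,0,0,0,0,5,0,0,0,0,0,0,5,0,0,-10,0,0,0,5,0,0,-20,0,0,0,5,0,0,-15,0,0,0,5,0,0,0,0,0,0,5])

```text
t: 7.35
ee_pos: [515.4, 91.1, 105.0]
orientation: [0.708, -0.706, 0.001, -0.001]
force: [-0.3, -0.3, -1.5]
finger_gap: 12.5
```

Call:
step_arm(deltas=[15,1,0,0,0,0,5,25,2,0,0,0,0,5,16,2,0,0,0,0,5,0,0,0,0,0,0,5,0,0,10,0,0,0,5,0,0,7,0,0,0,5,0,0,0,0,0,0,5])

```text
t: 8.05
ee_pos: [508.6, 35.5, 84.4]
orientation: [0.708, -0.706, -0.001, 0.001]
force: [-0.8, -0.5, -0.9]
finger_gap: 12.3
```

```bash
python3 g.py g2
```

```text
8.1 [508.9  35.5  84.9] [ 7.084e-01 -7.058e-01 -7.000e-04  5.000e-04]
```

View pics/g2.png

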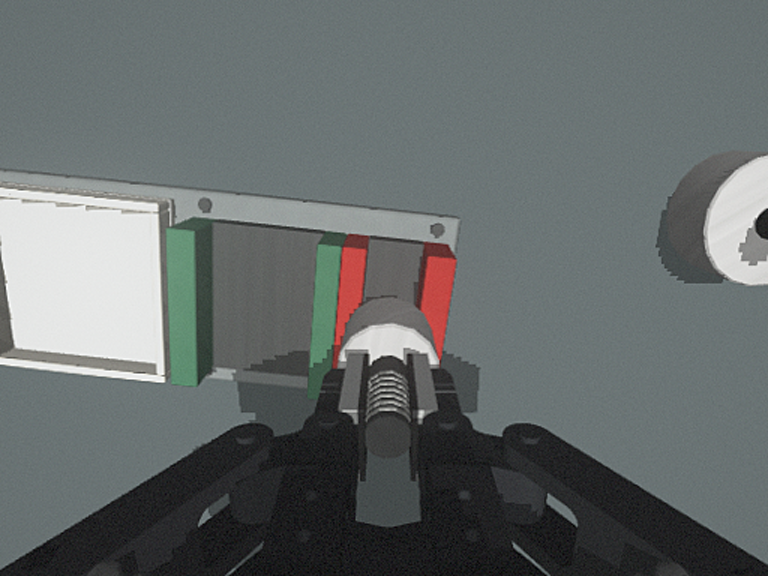

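It straddles both red walls evenly, with the shank spanning 344–434 and centred on the slot. I'll lower it onto the mouth.

Call:
step_arm(deltas=[0,0,3,0,0,0,5,0,0,2,0,0,0,5,0,0,1,0,0,0,5,0,0,1,0,0,0,5,0,0,0,0,0,0,5])

```text
t: 8.6
ee_pos: [509.4, 34.8, 78.8]
orientation: [0.708, -0.706, -0.0, -0.0]
force: [0.8, -0.5, -1.4]
finger_gap: 12.4
```

Call:
step_arm(deltas=[0,0,0.7,0,0,0,5,0,0,0.5,0,0,0,5,0,0,0,0,0,0,5,0,0,0,0,0,0,5])

```text
t: 9.0
ee_pos: [509.8, 34.8, 78.4]
orientation: [0.708, -0.706, 0.0, -0.0]
force: [-3.9, -0.0, 12.7]
finger_gap: 12.3
```

It stopped at TCP z 78.4, i.e. 36+42.4: resting on both red walls. I'll ease the jaws open so it rests by its own weight, then regrip.

Call:
step_arm(deltas=[0,0,0,0,0,0,24,0,0,0,0,0,0,24,0,0,0,0,0,0,24,0,0,0,0,0,0,24,0,0,0,0,0,0,24])

```text
t: 9.5
ee_pos: [509.4, 34.8, 77.6]
orientation: [0.708, -0.706, -0.0, 0.0]
force: [0.3, 0.2, -0.6]
finger_gap: 23.7
```

```bash
python3 g.py g3; python3 - <<'E'
from h import *
im=np.load('w.npy');save('g3c.png',im[130:330,180:340],3)
print(r.sense()['force'],r.sense()['finger_gap'])
E
```

```text
9.55 [509.4  34.8  77.6] [ 7.080e-01 -7.063e-01 -1.000e-04  0.000e+00]
[-0.06993728  0.48590028 -0.52308869] 23.958477979306895
```

View pics/g3c.png

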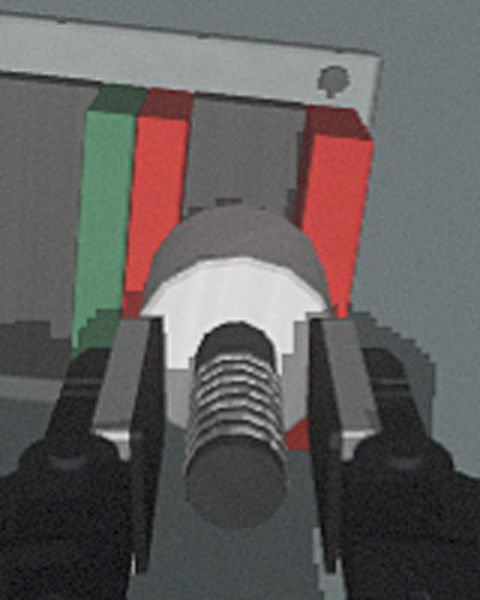

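It stands free and square across both red walls, with the grip between the open pads. I'll regrip, lift, and go to the tray.

Call:
step_arm(deltas=[0,0,0,0,0,0,5,0,0,0,0,0,0,5,0,0,0,0,0,0,5,0,0,0,0,0,0,5,0,0,-8,0,0,0,5,0,0,-12,0,0,0,5,0,0,-10,0,0,0,5,0,0,0,0,0,0,5], force=60)

```text
t: 10.35
ee_pos: [510.4, 34.9, 109.5]
orientation: [0.708, -0.706, 0.001, -0.001]
force: [0.7, 1.0, -2.1]
finger_gap: 12.6
```

Call:
step_arm(deltas=[-20,-2,0,0,0,0,5,-35,-3,0,0,0,0,5,-35,-3,0,0,0,0,5,-30,-3,0,0,0,0,5,-21,-2,0,0,0,0,5,0,0,10,0,0,0,5,0,0,10,0,0,0,5,0,0,0,0,0,0,5])

```text
t: 11.15
ee_pos: [521.1, 174.3, 86.0]
orientation: [0.708, -0.707, -0.0, 0.001]
force: [-1.1, 0.6, -0.6]
finger_gap: 12.5
```

```bash
python3 g.py g4
```

```text
11.2 [521.5 174.4  86.7] [ 7.075e-01 -7.067e-01 -3.000e-04  1.000e-03]
```

View pics/g4.png

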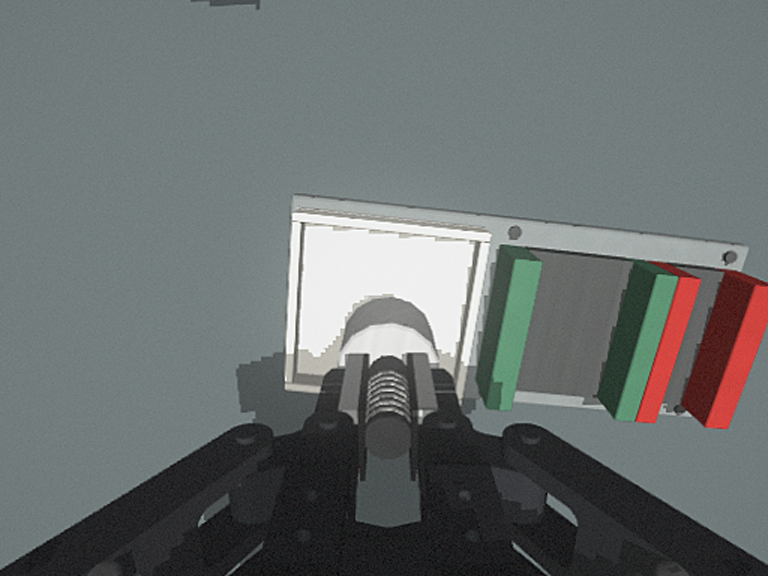

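It is above the tray interior with clearance all round. Lowering to the floor, expected at TCP z about 54.

Call:
step_arm(deltas=[-2,-1,15,0,0,0,5,0,0,10,0,0,0,5,0,0,4,0,0,0,5,0,0,2,0,0,0,5,0,0,0,0,0,0,5])

```text
t: 11.7
ee_pos: [522.9, 177.7, 56.4]
orientation: [0.708, -0.706, -0.0, 0.0]
force: [-0.3, -0.5, -1.0]
finger_gap: 12.2
```

Call:
step_arm(deltas=[0,0,1,0,0,0,5,0,0,1,0,0,0,5,0,0,0.8,0,0,0,5,0,0,0,0,0,0,5])

```text
t: 12.1
ee_pos: [523.1, 177.8, 53.9]
orientation: [0.708, -0.706, 0.0, -0.0]
force: [-0.6, -1.1, -0.9]
finger_gap: 12.5
```

Call:
step_arm(deltas=[0,0,0.7,0,0,0,5,0,0,0.5,0,0,0,5,0,0,0,0,0,0,5])

```text
t: 12.4
ee_pos: [523.3, 177.9, 53.7]
orientation: [0.708, -0.706, 0.0, -0.0]
force: [-5.5, -2.8, 18.6]
finger_gap: 12.5
```

The foot is on the tray floor: TCP z 53.7, contact 18.6 N. Releasing, then withdrawing straight up.

Call:
step_arm(deltas=[0,0,0,0,0,0,30,0,0,0,0,0,0,45,0,0,0,0,0,0,45,0,0,0,0,0,0,45,0,0,0,0,0,0,45])

```text
t: 12.9
ee_pos: [523.1, 177.8, 52.6]
orientation: [0.708, -0.706, -0.0, 0.0]
force: [0.4, -0.0, -0.1]
finger_gap: 45.2
```

Call:
step_arm(deltas=[0,0,-10,0,0,0,45,0,0,-25,0,0,0,45,0,0,-35,0,0,0,45,0,0,-40,0,0,0,45,0,20,-40,0,0,0,45,0,40,-20,0,0,0,45,0,40,0,0,0,0,45,0,0,0,0,0,0,45])

```text
t: 13.7
ee_pos: [419.4, 177.5, 224.0]
orientation: [0.709, -0.706, 0.001, -0.0]
force: [0.4, -1.1, -0.5]
finger_gap: 44.8
```

```bash
python3 g.py g5; python3 - <<'E'
from h import *
im=cam('top');save('end.png',np.vstack([cv2.resize(im[130:250,120:360],None,fx=2,fy=2),cv2.resize(np.load('w.npy'),(480,360))]))
c=r.calibration('top')
for q in('spigot_narrow','spigot_medium','spigot_wide'):
    for d in r.silhouettes('top',q):print(q,round(d['score'],2),np.round(d['point']),at(c,d['point'],30).round())
E
```

```text
13.75 [421.6 177.5 224. ] [ 7.084e-01 -7.058e-01  8.000e-04 -6.000e-04]
spigot_narrow 0.64 [346. 196.] [ 473. -282.   30.]
spigot_medium 0.74 [312. 202.] [ 453. -201.   30.]
spigot_medium 0.56 [160. 171.] [521. 176.  30.]
spigot_medium 0.56 [272. 230.] [ 381. -105.   30.]
spigot_wide 0.87 [280. 162.] [ 552. -120.   30.]
```

View pics/end.png

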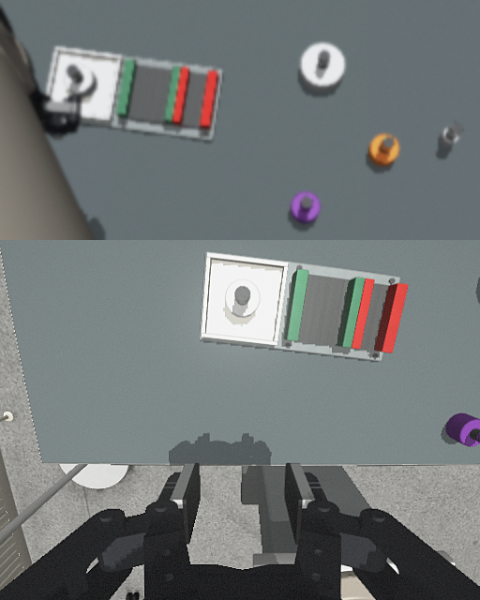

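The medium spigot stands upright near the middle of the white tray, the gripper is clear, and the wide, narrow, orange and purple ones are where they were. Handing in.

```bash
python3 -c "
from bench import r
print(r.sense()['t'],r.sense()['joint_vel'].round(3));print(r.sign_off())"
```

```text
13.95 [-0.     0.01   0.002  0.001  0.001  0.    -0.002]
the job is handed in; nothing more can be done
None
```

The medium spigot was checked on the gauge in the order asked, and it now stands upright near the middle of the white tray, released. I handed the job in at about 14 s of the 45 s allowed.

- **Green go groove:** the spigot went all the way down. Contact came at TCP z 58.5, which puts the foot on the floor at z 16.
- **Red no-go groove:** it was stopped at the mouth, with the foot at z 36. I opened the jaws so it rested by its own weight. The crop showed it square across both walls, and then I regripped it.
- **White tray:** it was set on the tray floor and let go, and the gripper was withdrawn upward. The last pictures show it standing near the middle with nothing touching it.
- **Other spigots:** the narrow and wide spigots and the orange and purple look-alikes stand where they were, to within the few mm the camera resolves.

Three checks failed or disagreed:
- The automatic tilt fit of the held spigot failed because the fingers hid part of it. I compared its edges by hand instead, and they fit an upright spigot to within about 2°.
- The gauge position fits differed by about 2 mm and 1–2° between views, which was within the clearances.
- The finger gap read about 12.4 mm on the 14 mm grip, a steady offset. The hold was confirmed by the pictures and the contact heights.

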